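# Hang the washed cookie cutters on the gated rail and start the drying blower

### The arm

A 6-joint arm with a two-finger parallel gripper is mounted at the origin on the work surface. World frame = base frame: x ahead of the robot, y to its left, z up, the work surface at z = 0. Lengths are in mm, angles in rad, forces in N, time in s.
With the tool pointing down it reaches from about 350 to 975 mm from the base axis. Payload 7.1 kg.
Tool frame: the origin (TCP) lies at the very end of the fingers, on their centre line; the grasp point (between the pads) lies bot.hold_point_z behind it (bot.hold_point_z is the distance from the TCP to the grasp point, in mm); z points along the fingers, y is the direction in which the jaws open and shut (so a half turn about z gives the same grasp; the last joint's range is limited). The gripper opens to 88 mm and grips with 3 to 60 N. Pads are 20 mm wide; open, the fingers measure 115 mm over their backs; the gripper's body (75 mm by 178 mm) begins 61 mm behind the grasp point.
Start: joints at [-1.226, 0.423, 1.63, -0, 1.089, -0.019], TCP at [222.409, -584.071, 194.275] pointing down, gripper open.
Joint ranges: [-3, 3], [-0.9, 2.11], [0.09, 2.58], [-1.31, 4.45], [0.11, 2.69], [-2.54, 2.54]. Speed limits (rad/s): [2.39, 2.39, 3.01, 3.14, 3.14, 3.14].

### API

Orientations are given as a unit quaternion [x, y, z, w].
In Python, from plant import bot, optics, job gives the robot as it stands. The module is installed in compiled form; this text tells all that it offers.
- The arm moves only by the shell command python3 -m inch 'ROWS' [OPENING]. ROWS is JSON, a list of rows, each a list of 4 numbers: the shift along the tool's x, y, z in units of 25 mm (1.0 is 25 mm), then the turn about the tool's z in degrees. A call has 1 to 12 rows; each row is the pose to reach, as a shift and turn from the pose commanded when the call began, along the tool's axes at that moment; what a row does not reach only later rows make up. A row lasts 1/8 s, in which the tool goes at most 62.5 mm and 10.7 degrees, less where a joint would pass 70% of its speed; a pose out of reach is approached as far as the arm can. A call with a gripper value outside its range is refused whole. OPENING is the opening, from -1 (shut) to 1 (fully open), so that 0 is half open, set as the call begins (- or left out, the last holds). The fingers move at their own pace and stop on an object; the grip force is fixed at half the most. Time passes only in rows, so rows that repeat a pose let the fingers close. It gives the time, the measured TCP pose, the force and the opening at its end, in the units of the state.
- bot.get_obs(): the state, without advancing time (a new reading comes with each control period).
- optics.get_image(name): name is "scene" or "top" or "wrist"; returns a dict with "image" (480x640x3 uint8, red, green, blue), "intrinsics" (3x3 intrinsics, pixels), "R" (3x3) and "t" (3): a world point X has camera coordinates R X + t; the wrist camera has in their place "mount" (4x4, takes a point from camera to tool coordinates, whose origin is the TCP and whose axes are the flange's). Camera axes: x right, y down, z forward; pixel columns grow to the right and rows downward; lengths in mm; the calibration is good to about 2 mm. A picture is of the moment at which its call begins: read the wrist's pose just before it. There is no depth.
- job.hand_in(): hands the job in, once; it reports no verdict.
Trained networks look in the newest picture that a camera, given by its name, has taken for a name from the list of things; names that differ only in an ending like _2 or _b are one class to them, and where a whole thing is asked for, a point or a joint stands for the part that bears it (a point fixed in the world has none). Each returns a list of dicts, best first, with "conf" (0 to 1); they miss things now and then, are a little off and sometimes report something else, mostly with a low value. They report only what shows in the picture. A call takes as long as a camera call.
- optics.boxes_of(camera, target): "bbox" ([left, top, width, height] in pixels, round what is visible of it).
- optics.landmark_of(camera, target): "centre" ([column, row] in pixels: a listed point, or the origin of a listed thing).
The state is a dict: "clock": time; "joint_pos": joint angles; "joint_vel": joint speeds; "tau": joint torques, N m; "tool_pos": TCP position; "tool_rot": TCP orientation; "ft_force": force on the tool from outside, world axes, zero at the start; "moment": the same for the moment, N m; "opening": finger opening in mm.
Only numpy, scipy, OpenCV 4.12 (cv2) and the standard library are available. Lean on these libraries where they do the work, as an engineer would, in place of code of your own. Each camera call takes 0.05 s, during which the arm holds its last target. There are 200 camera calls.

### The job

Hang every washed cookie cutter from the draining board over the brass rail of the jar shelf, threading each one on past the little wooden gate at the free end, and swing the gate fully shut behind them. Then start the drying blower: lift the clear splash guard, flip the red toggle to on (towards the guard's hinge) and lower the guard fully again. Leave the jars, timer, mug, bowl, oil bottle and spoon where they are.

Things in the scene. Friction and masses are not known exactly. Their poses are not given: they have to be found in the camera images.
- bell_mid (a point): Middle of a cookie cutter, bell-shaped, bare tin: closed loop of 3 mm band 46 deep (own y, the open way through), 110 tall, 90 at the foot, 70 g, weighted at the foot, standing upright (own z) on the draining board; own x is its width. Point 55 above its foot. Take it by the narrow crown, across x: upright sides 38 apart from 74 to 99 above the foot; inside top at 107. Absent: None.
- bottle_mid (a point): Middle of a cookie cutter, milk-bottle-shaped, copper coloured: closed loop of 3 mm band 46 deep (own y, the open way through), 110 tall, 79 at the foot, 70 g, weighted at the foot, standing upright (own z) on the draining board; own x is its width. Point 55 above its foot. Take it by the narrow crown, across x: upright sides 38 apart from 74 to 99 above the foot; inside top at 107. Absent: None.
- pear_mid (a point): Middle of a cookie cutter, pear-shaped, green: closed loop of 3 mm band 46 deep (own y, the open way through), 110 tall, 57 at the foot and 89 at its belly, 70 g, weighted at the foot, standing upright (own z) on the draining board; own x is its width. Point 55 above its foot. Take it by the narrow crown, across x: upright sides 38 apart from 74 to 99 above the foot; inside top at 107. Absent: None.
- chapel_mid (a point): Middle of a cookie cutter, chapel-shaped with a spire, red: closed loop of 3 mm band 46 deep (own y, the open way through), 110 tall, 91 at the foot, 70 g, weighted at the foot, standing upright (own z) on the draining board; own x is its width. Point 55 above its foot. Take it by the narrow crown, across x: upright sides 38 apart from 74 to 99 above the foot; inside top at 106. Absent: None.
- rail_mid (a point): Middle of the hanging part of the brass rail, on its axis: a level bar 10 thick, 165 above the counter, along own y: 135 to +y it ends in a wooden cheek 190 tall, 128 to -y in a free end. Own x points to the shelf's back; glass jars 92 tall stand 130 behind the rail. Free space below down to 30 above the counter. A cutter's middle hangs 47 below the axis.
- rail_end (a point): Free end of the brass rail, on its axis (axes as rail_mid); with the gate open, cutters are threaded on here by moving them to +y.
- gate (a joint): Angle of the wooden gate (105 long, 16 thick, top 175 above the counter) on an upright hinge behind the rail's free end, seen from above growing anticlockwise: 0 = shut across the free end, 1.57 = straight out along the rail's -y, stop 1.9. Light friction, stays where left; may start ajar.
- gate_knob (a point): Middle of the gate's knob: an upright brass pin 18 across, standing 45 tall on the gate's top edge at its free side, 92 from the hinge; the point is 25 above that edge, 200 above the counter. It turns with the gate.
- gate_hinge (a point): Gate's upright hinge axis at the height of gate_knob (own -x points to the knob, turning with the gate). Its post is 22 square, 185 tall.
- guard (a joint): Angle of the clear splash guard over the blower's switch: a hood 98 long, 92 wide, 60 tall, hinged along its far lower edge on a grey switch box 52 tall. 0 = lowered, 1.57 = standing up, stop 1.95. Stiff hinge (0.09 N m): stays at any angle.
- guard_pull (a point): Grip point of the guard's orange pull: a fin 12 thick (own y), 26 long (own x), standing 36 tall on the hood's top near its front edge; the point is 24 above the hood's top. Turns with the guard; from the hinge axis it lies 86 to own -x and 84 to own z.
- guard_hinge (a point): Middle of the guard's hinge axis, along own y, 53 above the counter. Turns with the guard; lowered, own x is level and points from the pull towards the hinge.
- toggle (a joint): Angle of the red toggle under the guard: 0 = off, leaning 0.5 rad to the front (away from the guard's hinge); 1.0 = on, leaning 0.5 rad towards the hinge. Stays where left; about 1.2 N at its tip moves it.
- toggle_tip (a point): Tip of the red toggle: a bat 47 long, 13 thick at the tip, pivoted 56 above the counter, 56 in front of the guard's hinge axis. Turns with the toggle.
- jar_a: A short clear glass jar with cork lid, 68 across, 92 tall, on the shelf behind the rail; origin at the centre of its underside. Not part of the job.
- jar_b: A second such jar; origin at the centre of its underside. Not part of the job.
- jar_c: A third such jar; origin at the centre of its underside. Not part of the job.
- timer: White porcelain egg timer, 62 across, 70 tall, on the counter in front of the shelf; origin at the centre of its underside. Not part of the job.
- mug: Blue mug, 80 across, 90 tall, with a handle; origin at the centre of its underside. Not part of the job.
- bowl: White bowl, 120 across, 50 tall, on the counter; origin at the centre of its underside. Not part of the job.
- oil: Amber oil bottle, 60 across, 190 tall; origin at the centre of its underside. Not part of the job.
- spoon: Wooden spoon, 200 long, lying on the counter beside the shelf, on its gate side; origin at its middle, underneath. Not part of the job.

How it is judged:
By the outcome, as a careful person would: the job done as asked, in the order asked, and still so for the second after the job is handed in, with the robot touching nothing.
Of bell, bottle, pear, chapel only 2 to 4 are there at a start; the rules pass over those that are not, and their reading is None.
At some moment in a run one of bell, bottle, pear, chapel may be knocked a few centimetres aside while the robot is not near it.
It also fails if it takes over 210 s, if anything falls off the work surface, if the arm or the gripper's body presses on something with over 40 N, if the wrist force passes 120 N, or if a joint passes its speed limit or range.

## Working session

There is one attempt and no reset: what is moved stays moved. The work goes in short steps, Python scripts to look and compute and a shell command to move; the robot and the scene stay as the last step left them, time stands still between calls to the robot, and variables do not carry over. Pictures are saved under pics/ and viewed, about 12 in all and at most 16, crops included, and the job is handed in when it is done.

```bash
mkdir -p pics; cat > h.py <<'E'
import numpy as np, cv2
from plant import bot, optics, job
from scipy.spatial.transform import Rotation as Ro
C={}
def cam(n):
    o=bot.get_obs(); d=optics.get_image(n); K=np.array(d['intrinsics'])
    if n=='wrist':
        T=np.eye(4);T[:3,:3]=Ro.from_quat(o['tool_rot']).as_matrix();T[:3,3]=o['tool_pos']
        W=T@np.array(d['mount']); R=W[:3,:3].T; t=-R@W[:3,3]
    else: R=np.array(d['R']);t=np.array(d['t'])
    C[n]=(K,R,t); return d['image']
def proj(n,X):
    K,R,t=C[n]; p=K@(R@np.array(X,float)+t); return p[:2]/p[2]
def ray(n,px):
    K,R,t=C[n]; d=R.T@np.linalg.solve(K,[px[0],px[1],1.]); return -R.T@t,d/np.linalg.norm(d)
def atz(n,px,z):
    o,d=ray(n,px); return o+d*(z-o[2])/d[2]
def tri(obs):
    A=np.zeros((3,3));b=np.zeros(3)
    for n,px in obs:
        o,d=ray(n,px);P=np.eye(3)-np.outer(d,d);A+=P;b+=P@o
    X=np.linalg.solve(A,b); return X,[np.round(proj(n,X)-px,1).tolist() for n,px in obs]
def save(im,f): cv2.imwrite('pics/'+f,cv2.cvtColor(im,cv2.COLOR_RGB2BGR))
def lm(n,t):
    r=optics.landmark_of(n,t); return [(np.round(x['centre'],1).tolist(),round(x['conf'],2)) for x in r[:2]]
E
python3 - <<'E'
from h import *
print(bot.hold_point_z, bot.get_obs())
for n in('scene','top'):save(cam(n),n+'0.png')
for k in C: print(k,-C[k][1].T@C[k][2])
for t in 'bell_mid bottle_mid pear_mid chapel_mid rail_mid rail_end gate_knob gate_hinge guard_pull guard_hinge toggle_tip jar_a timer mug bowl oil spoon'.split():
    a=lm('scene',t);b=lm('top',t);print(t,a,b)
    if a and b: print('   ',[np.round(v,1) for v in tri([('scene',a[0][0]),('top',b[0][0])])])
E
```

```text
18.700000000000003 {'clock': 0.0, 'joint_pos': array([-1.22601513e+00,  4.23815400e-01,  1.63066294e+00, -5.59538097e-06,
        1.08855994e+00, -1.89707070e-02]), 'joint_vel': array([-3.45195972e-04,  1.05458527e-03, -2.84187711e-05, -5.37568778e-04,
        1.07473290e-03,  1.18351096e-03]), 'tau': array([-6.16586385e-04, -5.44633627e+01, -2.73665410e+01,  6.43647043e-02,
        2.28442188e-02, -1.20366967e-04]), 'tool_pos': array([ 222.21147377, -583.55404981,  193.52822398]), 'tool_rot': array([ 9.83505619e-01,  1.80876132e-01, -1.19674974e-04, -7.12842302e-04]), 'ft_force': array([-0.28980574, -1.25846839,  0.41017188]), 'moment': array([-0.03100759,  0.03493465, -0.00350057]), 'opening': 87.73885494929883}
scene [1637.39739592 -143.14524271  896.35543871]
top [ 340.5855201   -33.85382    1139.23974261]
bell_mid [] [([149.0, 187.0], 0.32)]
bottle_mid [([284.0, 244.6], 0.74)] [([360.3, 313.0], 0.71)]
    [array([ 423.6, -128.5,   65.2]), array([[-0.1, -0. ],
       [-0.2, -0. ]])]
pear_mid [([262.2, 244.3], 0.62)] [([389.0, 324.3], 0.73), ([441.4, 183.6], 0.41)]
    [array([ 39
[... 1084 characters left out ...]
 338.6], 0.9), ([244.5, 174.3], 0.42)]
    [array([380.1, 126.2,   7. ]), array([[ 1.1, -0.1],
       [ 1.6,  0.1]])]
mug [([170.0, 272.6], 0.7), ([382.5, 245.4], 0.32)] [([389.8, 205.8], 0.61)]
    [array([ 645.5, -292.6,  142.9]), array([[45.3,  1.4],
       [50. , -9.1]])]
bowl [([423.2, 245.7], 0.91), ([204.3, 340.7], 0.59)] [([164.4, 346.0], 0.78)]
    [array([369.2, 289. ,   1.5]), array([[ 0.3, -0.1],
       [ 0.4,  0. ]])]
oil [([202.8, 343.9], 0.95)] [([440.5, 185.0], 0.74)]
    [array([ 719.2, -333.3,   -5.5]), array([[-0.7, -0.1],
       [-0.7,  0. ]])]
spoon [([307.4, 311.7], 0.6)] [([329.4, 228.0], 0.73)]
    [array([623.7, -75.5,  -8.6]), array([[0.8, 0. ],
       [0.9, 0. ]])]
```

```bash
python3 - <<'E'
import cv2
a=cv2.imread('pics/scene0.png');cv2.imwrite('pics/s0c.png',cv2.resize(a[190:400,120:500],None,fx=2.1,fy=2.1,interpolation=cv2.INTER_CUBIC))
E
```

```text
(no output)
```

View pics/s0c.png

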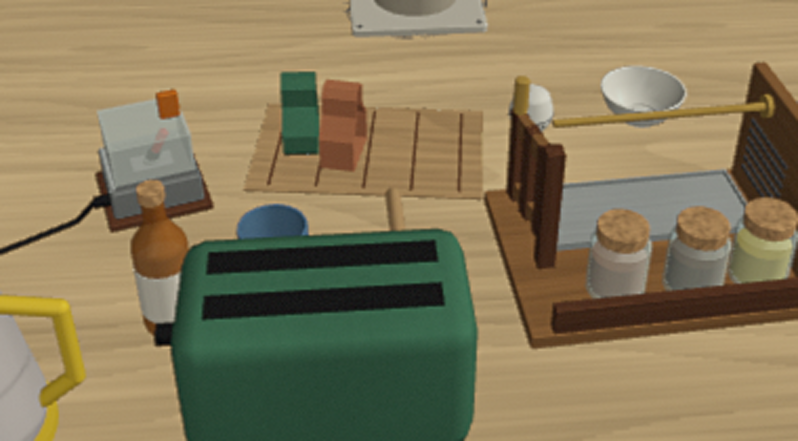

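View pics/top0.png

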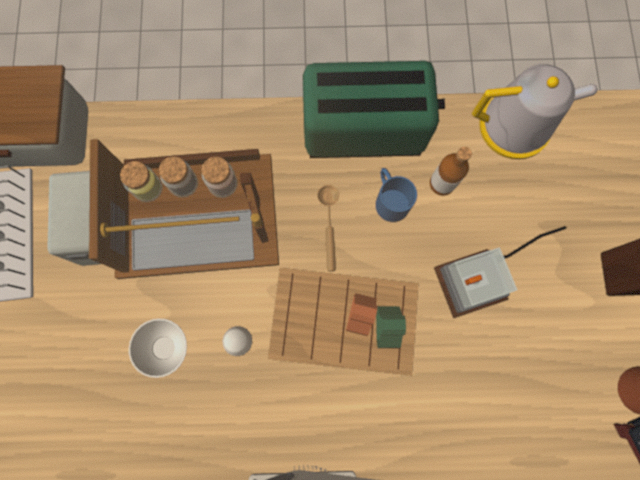

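Two cutters are present: copper bottle at about (360,313) and green pear at about (390,326) in the top view. The gate looks nearly shut, with the knob at (256,220), and the blower is at (474,285). Next I'll compute the frames.

```bash
cat >> h.py <<'E'
def rel(p,yaw=None,frm=None):
    """p: TCP target world; yaw: world dir (deg) of tool x. prints row"""
    o=bot.get_obs(); R=Ro.from_quat(o['tool_rot']).as_matrix()
    a0=np.degrees(np.arctan2(R[1,0],R[0,0])); s=R.T@(np.array(p)-o['tool_pos'])/25
    dt=0 if yaw is None else -((yaw-a0+90)%180-90)
    print('row',np.round(s,2),'turn',round(dt,1),'| at',np.round(o['tool_pos'],1),'yaw',round(a0,1)); return s
E
python3 - <<'E'
from h import *
cam('top');cam('scene')
e=atz('top',(238.4,215.4),165);m=atz('top',(173.3,223.8),165);d=m-e
print('rail',e,m,np.linalg.norm(d),np.degrees(np.arctan2(d[1],d[0])))
print('knob',atz('top',(256.3,220.7),200),'hinge',atz('top',(241.7,175.6),200))
for p in ((474,280),): print('pull',atz('top',p,136))
print('pull tri',tri([('top',(474,280)),('scene',(200,239))]))
rel((480,-330,330),0)
E
```

```text
rail [610.88082197 108.92009177 165.        ] [597.25706064 234.96199957 165.        ] 126.77606001699202 96.16910081496027
knob [590.01040949  70.21056289 200.        ] hinge [679.8515849   97.99962971 200.        ]
pull [ 476.13202098 -347.88478395  136.        ]
pull tri (array([ 476.70958765, -347.13208819,  131.55087507]), [[-1.1, 0.0], [-0.8, -0.2]])
row [13.25 -5.83 -5.43] turn 20.8 | at [ 222.4 -584.1  194.3] yaw 20.8
```

```bash
python3 -m inch '[[0,0,-5.4,0],[0,0,-5.4,0],[0,0,-5.4,0],[13,-5.8,-5.4,21],[13,-5.8,-5.4,21],[13,-5.8,-5.4,21],[13,-5.8,-5.4,21],[13,-5.8,-5.4,21],[13,-5.8,-5.4,21],[13,-5.8,-5.4,21],[13,-5.8,-5.4,21],[13,-5.8,-5.4,21]]' 1
python3 - <<'E'
from h import *
im=cam('wrist');cam('top');cam('scene')
for t in 'guard_pull guard_hinge toggle_tip bottle_mid pear_mid'.split():
    a=lm('wrist',t);print(t,a,lm('top',t))
print(bot.get_obs()['tool_pos'],bot.get_obs()['tool_rot'])
for p in((476.4,-347.5,136),(477,-348,53)):print(proj('wrist',p),proj('top',p))
save(im,'w1.png')
E
```

```text
clock: 3.4
tool_pos: [473.5, -333.8, 328.9]
tool_rot: [1.0, -0.002, -0.0, -0.0]
ft_force: [-1.0, -0.2, 0.2]
opening: 87.6
guard_pull [([342.1, 199.7], 0.88)] [([473.8, 274.9], 0.86), ([257.2, 221.0], 0.32)]
guard_hinge [] []
toggle_tip [([144.8, 233.0], 0.26)] [([330.8, 228.3], 0.67)]
bottle_mid [([148.7, 232.9], 0.72)] [([361.1, 310.9], 0.77)]
pear_mid [([200.7, 257.7], 0.69)] [([387.9, 325.5], 0.67)]
[ 474.5649262  -332.87757585  329.28156781] [ 9.99999111e-01 -1.33337749e-03  8.45332422e-06 -7.26436673e-06]
[342.32326011 198.10431466] [473.79116866 279.86915718]
[340.07911984 181.79687043] [462.25727252 285.18381376]
```

View pics/w1.png

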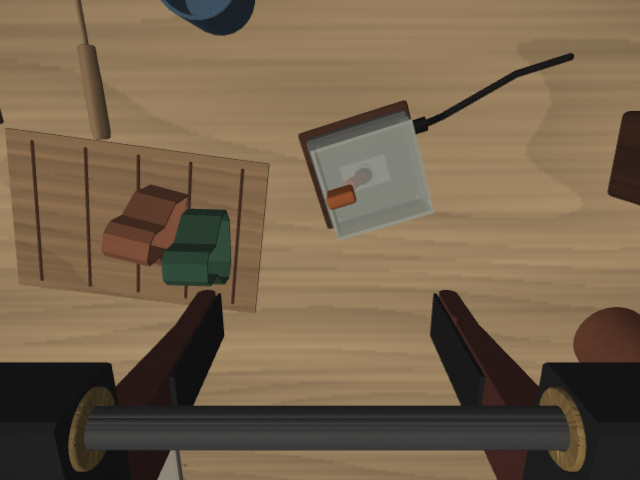

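The guard's hinge is on the −y side (image right), with the pull at its +y front; hinge direction is about −74°. I'll open the gate first, so I'm moving to look at it.

```bash
python3 -m inch '[[1.6,-16,0.4,0],[1.6,-16,0.4,0],[1.6,-16,0.4,0],[1.6,-16,0.4,0],[1.6,-16,0.4,0],[1.6,-16,0.4,0],[1.6,-16,0.4,0],[1.6,-16,0.4,0],[1.6,-16,0.4,0],[1.6,-16,0.4,0]]' -0.2
python3 - <<'E'
from h import *
im=cam('wrist');cam('top');cam('scene')
for t in 'rail_end rail_mid gate_knob gate_hinge'.split():
    a=lm('wrist',t);b=lm('top',t);c=lm('scene',t);print(t,a,b,c)
    if a and b: print(np.round(tri([('wrist',a[0][0]),('top',b[0][0])])[0],1),tri([('wrist',a[0][0]),('top',b[0][0])])[1])
    z=200 if 'gate' in t else 165
    for q in a: print('  w@z',atz('wrist',q[0],z).round(1))
    for q in b: print('  t@z',atz('top',q[0],z).round(1))
save(im,'w2.png');print(bot.get_obs())
E
```

```text
clock: 5.3
tool_pos: [515.6, 65.8, 319.3]
tool_rot: [1.0, -0.002, 0.0, 0.0]
ft_force: [-0.9, 0.4, -0.9]
opening: 35.2
rail_end [([269.8, 96.1], 0.6)] [] [([382.6, 245.6], 0.88), ([194.2, 234.7], 0.22)]
  w@z [606.2 109.3 165. ]
rail_mid [([102.0, 111.3], 0.75)] [] [([197.8, 236.7], 0.73), ([432.6, 244.9], 0.62)]
  w@z [595.8 239.1 165. ]
gate_knob [([318.3, 113.4], 0.71)] [] [([365.2, 233.5], 0.77), ([372.4, 249.3], 0.25)]
  w@z [594.   71.9 200. ]
gate_hinge [] [] [([385.1, 253.6], 0.92), ([423.8, 245.5], 0.68)]
{'clock': 6.05, 'joint_pos': array([1.06376143e-01, 1.37709785e-01, 1.72292153e+00, 4.56247269e-05,
       1.28097085e+00, 1.67977002e+00]), 'joint_vel': array([ 0.00012085,  0.00043228, -0.000495  , -0.00016403,  0.00119831,
       -0.00089103]), 'tau': array([-1.77788374e-02, -3.99523830e+01, -3.08998597e+01,  5.72128280e-03,
       -7.37149408e-02, -1.12849298e-04]), 'tool_pos': array([515.61918287,  67.03992355, 319.27600991]), 'tool_rot': array([ 9.99999148e-01, -1.30529296e-03, -7.07288922e-06, -2.12237266e-05]), 'ft_force': array([ 0.19799599,  0.09511526, -0.55788875]), 'moment': array([ 0.05291837, -0.05158028,  0.06038524]), 'opening': 35.09248880002779}
```

View pics/w2.png

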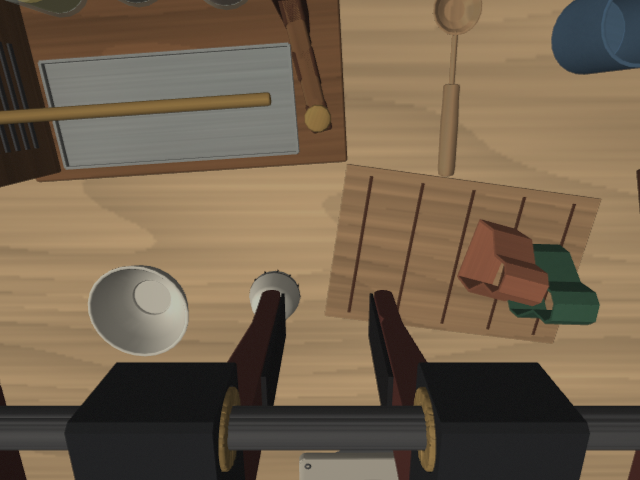

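Gate is ajar about 0.2 rad, with the knob near (591,71). I'll straddle the knob with tool yaw about 17°.

```bash
python3 - <<'E'
from h import *
cam('wrist');print(atz('wrist',(317.5,118),218))
rel((591,71,240),17)
E
```

```text
[591.42813862  73.4466372  218.        ]
row [ 3.01 -0.17  3.17] turn -17.2 | at [515.6  67.  319.3] yaw -0.2
```

```bash
python3 -m inch '[[3.03,-0.22,0,-10],[3.03,-0.22,1,-17],[3.03,-0.22,3,-17],[3.03,-0.22,3,-17],[3.03,-0.22,4.2,-17],[3.03,-0.22,5.4,-17],[3.03,-0.22,5.4,-17],[3.03,-0.22,5.4,-17],[3.03,-0.22,5.4,-17]]' -0.2
python3 - <<'E'
from h import *
o=bot.get_obs();print(o['tool_pos'],o['ft_force'])
im=cam('wrist');save(cv2.resize(im,(480,360)),'w3.png')
E
```

```text
clock: 7.22
tool_pos: [592.6, 72.4, 186.4]
tool_rot: [0.989, 0.146, 0.002, 0.0]
ft_force: [-0.0, -0.2, 0.4]
opening: 35.0
[592.64251314  72.42216601 186.38331007] [-0.04022799 -0.17617193  0.41572035]
```

View pics/w3.png

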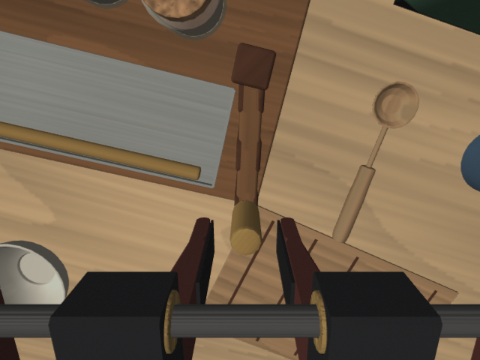

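```bash
python3 -m inch '[[0.06,0.64,0,-10],[0.22,1.26,0,-20],[0.49,1.84,0,-30],[0.86,2.37,0,-40],[1.31,2.82,0,-50],[1.84,3.19,0,-60],[2.42,3.46,0,-70],[3.04,3.62,0,-80],[3.55,3.68,0,-88],[3.75,3.68,0,-91],[3.75,3.68,0,-91]]' -
python3 - <<'E'
from h import *
o=bot.get_obs();print(o['tool_pos'],o['ft_force'])
im=cam('wrist');save(cv2.resize(im,(480,360)),'w4.png')
E
```

```text
clock: 8.65
tool_pos: [708.3, 11.5, 184.9]
tool_rot: [0.589, 0.808, 0.0, 0.0]
ft_force: [0.2, 0.8, -0.2]
opening: 34.9
[708.30109917  11.45564037 184.91939389] [ 0.24414416  0.8354558  -0.16926029]
```

View pics/w4.png

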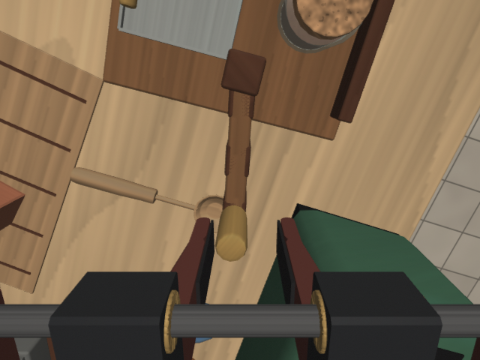

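```bash
python3 -m inch '[[0,0,-2,0],[0,0,-4,0],[0,0,-4,0]]' 1; python3 - <<'E'
from h import *
rel((430,-160,310),0)
E
```

```text
clock: 9.07
tool_pos: [710.2, 11.3, 290.2]
tool_rot: [0.589, 0.808, 0.003, 0.004]
ft_force: [0.8, 0.4, -0.6]
opening: 61.7
row [ -3.11 -12.76  -0.9 ] turn -72.2 | at [710.2  11.3 290.2] yaw 107.8
```

```bash
python3 -m inch '[[-3.1,-12.8,-0.9,108],[-3.1,-12.8,-0.9,108],[-3.1,-12.8,-0.9,108],[-3.1,-12.8,-0.9,108],[-3.1,-12.8,-0.9,108],[-3.1,-12.8,-0.9,108],[-3.1,-12.8,-0.9,108],[-3.1,-12.8,-0.9,108],[-3.1,-12.8,-0.9,108],[-3.1,-12.8,-0.9,108],[-3.1,-12.8,-0.9,108]]' 1
python3 - <<'E'
from h import *
im=cam('wrist');cam('top');cam('scene')
for t in 'bottle_mid pear_mid bell_mid chapel_mid'.split():
    L=[(n,lm(n,t)) for n in('wrist','top','scene')];print(t,L)
    L=[(n,a[0][0]) for n,a in L if a and a[0][1]>.5]
    if len(L)>1: print(tri(L))
save(im,'w5.png');print(bot.get_obs()['tool_pos'])
E
```

```text
clock: 10.45
tool_pos: [426.3, -160.2, 306.2]
tool_rot: [1.0, -0.001, -0.0, -0.0]
ft_force: [-0.2, -0.3, -0.3]
opening: 87.6
bottle_mid [('wrist', [([300.1, 193.2], 0.72)]), ('top', [([360.5, 313.9], 0.69)]), ('scene', [([283.2, 243.0], 0.93)])]
(array([ 422.87357515, -130.58276207,   69.03321335]), [[-2.0, 2.1], [0.8, -0.7], [-0.1, 0.3]])
pear_mid [('wrist', [([89.0, 223.1], 0.7), ([354.9, 219.7], 0.6)]), ('top', [([221.4, 183.9], 0.71), ([387.1, 325.6], 0.66)]), ('scene', [([261.5, 242.4], 0.85)])]
(array([566.01787825, -38.87081985, 278.79043147]), [[-34.3, -248.8], [93.4, 37.1], [59.9, -40.4]])
bell_mid [('wrist', []), ('top', []), ('scene', [([203.4, 341.9], 0.49)])]
chapel_mid [('wrist', []), ('top', []), ('scene', [])]
[ 426.94981448 -160.45431609  306.77095689]
```

View pics/w5.png

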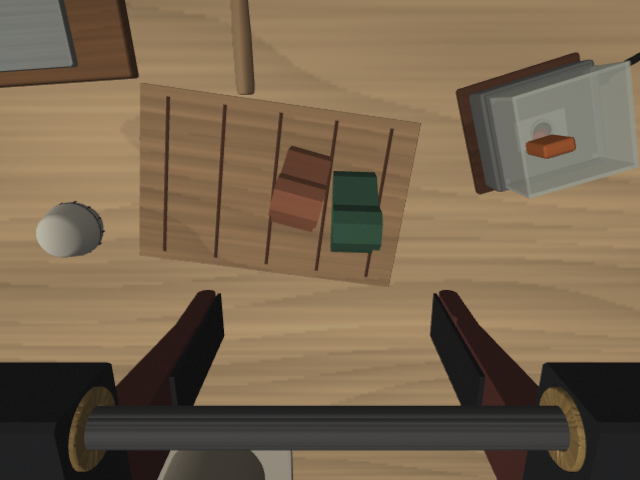

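```bash
python3 - <<'E'
from h import *
cam('wrist');cam('top');cam('scene')
K,R,t=C['wrist'];print('cam',-R.T@t,R[2])
X,r=tri([('wrist',(354.9,219.7)),('top',(387.1,325.6)),('scene',(261.5,242.4))]);print('pear',X,r)
for z in(118,):
  for n,q in(('pear',[(332,209),(382,209),(381,252),(331,252)]),('bottle',[(283,176),(328,188),(316,230),(270,217)])):
    P=np.array([atz('wrist',p,z) for p in q]);print(n,P.round(1).tolist(),P.mean(0).round(1))
    d=P[0]-P[1]+P[3]-P[2];print('owny',np.degrees(np.arctan2(d[1],d[0])),np.linalg.norm(P[0]-P[1]),np.linalg.norm(P[0]-P[3]))
E
```

```text
cam [ 510.87394714 -159.80781769  497.06837584] [-3.03756498e-01  7.97858971e-05 -9.52749696e-01]
pear [ 395.78134301 -188.18089432   56.96070144] [[-1.5, -1.1], [2.1, 0.5], [0.9, -0.0]]
pear [[420.8, -164.7, 118.0], [420.7, -210.1, 118.0], [379.3, -210.6, 118.0], [379.5, -163.8, 118.0]] [ 400.1 -187.3  118. ]
owny 89.77580908706459 45.42030643213621 41.32819306349184
bottle [[451.0, -121.2, 118.0], [440.1, -161.1, 118.0], [401.0, -149.9, 118.0], [413.6, -108.1, 118.0]] [ 426.4 -135.1  118. ]
owny 74.01693547200888 41.341307397835635 39.683720150998575
```

```bash
python3 - <<'E'
import cv2
a=cv2.imread('pics/w5.png');cv2.imwrite('pics/w5c.png',cv2.resize(a[130:270,250:410],None,fx=4.5,fy=4.5,interpolation=cv2.INTER_CUBIC)[:600])
E
```

```text
(no output)
```

View pics/w5c.png

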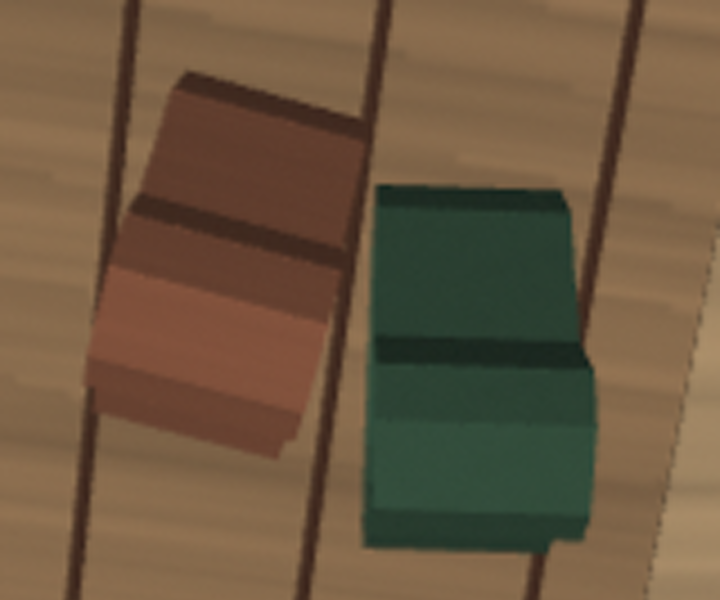

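```bash
python3 - <<'E'
from h import *
rel((423.5,-133,200),75)
E
```

```text
row [-0.14 -1.1   4.27] turn -75.2 | at [ 426.9 -160.5  306.8] yaw -0.2
```

```bash
python3 -m inch '[[-0.14,-1.1,3.5,-75],[-0.14,-1.1,3.5,-75],[-0.14,-1.1,3.5,-75],[-0.14,-1.1,3.5,-75],[-0.14,-1.1,3.5,-75],[-0.14,-1.1,3.5,-75],[-0.14,-1.1,3.5,-75],[-0.14,-1.1,4.5,-75],[-0.14,-1.1,6,-75],[-0.14,-1.1,7.5,-75],[-0.14,-1.1,8.85,-75],[-0.14,-1.1,8.85,-75]]' 1
python3 -m inch '[[0,0,0,0],[0,0,0,0],[0,0,0,0],[0,0,0,0],[0,0,0,0],[0,0,0,0],[0,0,0,0]]' -1
python3 - <<'E'
from h import *
save(cam('wrist'),'w6.png')
E
```

```text
clock: 12.85
tool_pos: [421.7, -132.3, 83.8]
tool_rot: [0.794, 0.608, -0.001, -0.002]
ft_force: [0.2, -0.2, 0.5]
opening: 87.7
clock: 13.72
tool_pos: [423.5, -132.9, 85.5]
tool_rot: [0.794, 0.608, -0.0, -0.0]
ft_force: [-0.3, -0.6, 0.6]
opening: 21.5
```

View pics/w6.png

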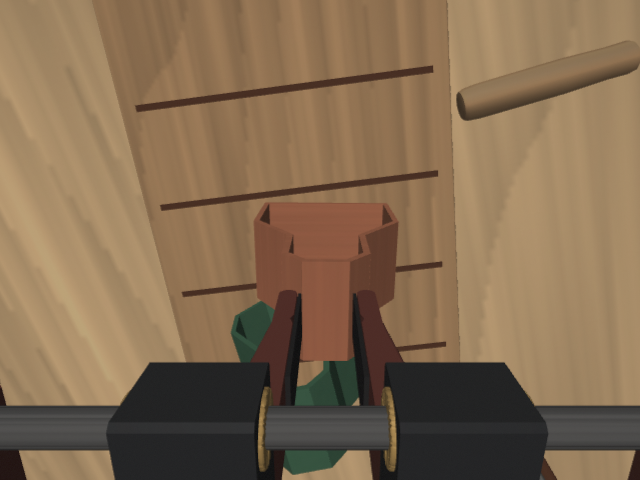

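```bash
python3 -m inch '[[0,0,0,0],[0,0,0,0],[0,0,0,0]]' -1
python3 - <<'E'
from h import *
im=cam('wrist');save(im[180:480,160:480],'w7.png')
for z in(85,105,120):print(proj('wrist',np.array(bot.get_obs()['tool_pos'])*[1,1,0]+[0,0,z]))
E
```

```text
clock: 14.15
tool_pos: [424.1, -133.2, 85.9]
tool_rot: [0.794, 0.608, 0.0, 0.0]
ft_force: [-0.5, 0.5, 5.7]
opening: 0.2
[327.27173854 287.5480891 ]
[327.38831885 306.00775144]
[327.49244381 322.49519984]
```

View pics/w7.png

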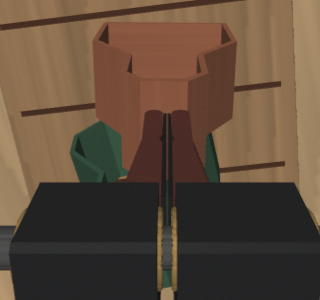

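```bash
python3 - <<'E'
from h import *
im=cam('scene');a=cv2.resize(im[190:290,220:340],None,fx=6,fy=6,interpolation=cv2.INTER_CUBIC);save(a,'s2.png')
print(bot.get_obs()['opening'],bot.get_obs()['ft_force'],bot.get_obs()['tool_pos'])
E
```

```text
0.38055690584899615 [-1.18688933  0.4584889   5.5706867 ] [ 424.07333844 -133.1305487    85.9510516 ]
```

View pics/s2.png

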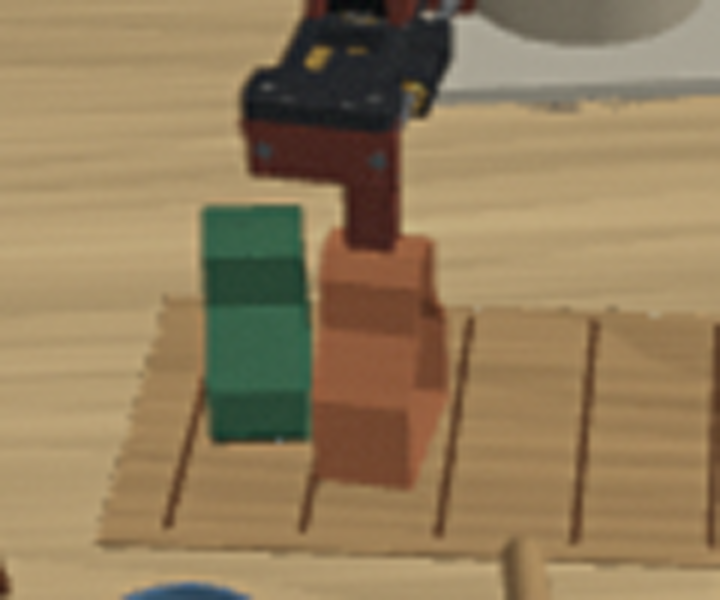

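```bash
python3 - <<'E'
from h import *
cam('scene');cam('top')
print('tip px',proj('scene',(424,-133,86)), 'obs 281.7 231.7')
for z in(0,10,60,86,110,120): print(z,proj('scene',(424,-133,z)),proj('top',(424,-133,z)))
E
```

```text
tip px [282.00383675 238.53094616] obs 281.7 231.7
0 [283.00951964 263.63955384] [359.63160507 315.12471987]
10 [282.89592626 260.80349923] [360.01763415 314.77335671]
60 [282.31488133 246.29671066] [362.05314757 312.92063508]
86 [282.00383675 238.53094616] [363.18657905 311.88898724]
110 [281.71110156 231.22230731] [364.28268798 310.89131033]
120 [281.58749954 228.13636972] [364.75434411 310.46200954]
```

```bash
python3 -m inch '[[0,0,-1,0],[0,0,-2.4,0],[0,0,-2.4,0],[0,0,-2.4,0]]' -
python3 - <<'E'
from h import *
a=cam('scene');p=bot.get_obs()['tool_pos'];print(p,proj('scene',p),bot.get_obs()['ft_force'])
np.save('a.npy',a)
E
python3 -m inch '[[0,0,0,0],[0,0,0,0],[0,0,0,0],[0,0,0,0],[0,0,0,0],[0,0,0,0],[0,0,0,0],[0,0,0,0],[0,0,0,0],[0,0,0,0]]' 1
python3 - <<'E'
from h import *
b=cam('scene');p=bot.get_obs()['tool_pos'];print(p,proj('scene',p),bot.get_obs()['ft_force'])
a=np.load('a.npy');f=lambda m:cv2.resize(m[160:290,240:330],None,fx=4.4,fy=4.4,interpolation=cv2.INTER_CUBIC)
save(np.hstack([f(a),f(b)]),'s3.png')
E
```

```text
clock: 14.85
tool_pos: [423.1, -132.8, 145.0]
tool_rot: [0.794, 0.608, -0.0, -0.0]
ft_force: [-0.1, -0.9, -0.3]
opening: 0.7
[ 422.76987186 -132.69905483  144.65001878] [281.37711867 220.17999927] [-0.94638207  0.78523539 -0.04379774]
clock: 16.15
tool_pos: [423.5, -133.0, 145.5]
tool_rot: [0.794, 0.608, 0.0, -0.0]
ft_force: [-0.5, 1.0, -0.4]
opening: 87.4
[ 423.51048399 -132.94144567  145.53221828] [281.28390762 220.04964754] [ 0.35750939  0.31695441 -0.745261  ]
```

View pics/s3.png

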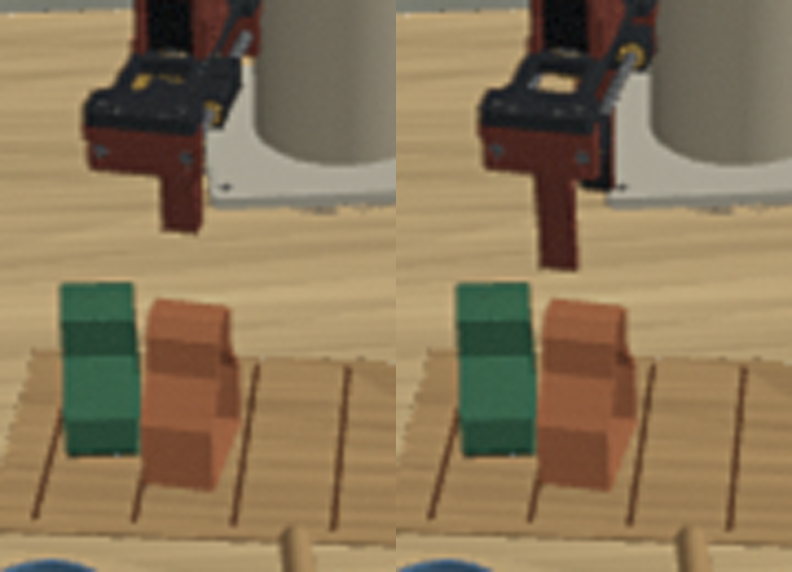

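```bash
python3 - <<'E'
from h import *
cam('top');cam('wrist');K=C['wrist'][0]
z=np.array([-0.30375,0,-0.95275]);x=np.array([0,-1.,0]);y=np.cross(z,x)
R=np.array([x,y,z]);T=[atz('top',p,8) for p in((281,268),(418,283),(412,374))]
print(np.round(T,1))
for dz in(0,24):
  c=np.array([510.87,-159.8,497.07+dz]);C['w']=(K,R,-R@c)
  print(dz,np.round([atz('w',p,8) for p in((141,83),(420,123),(389,286))],1))
for n in ('scene',):
  cam(n);print(proj(n,(466,-144,145)),proj(n,(466,-144,170)))
E
```

```text
[[ 531.4   37.     8. ]
 [ 490.1 -263.9    8. ]
 [ 296.8 -237.7    8. ]]
0 [[ 533.3   39.5    8. ]
 [ 491.9 -262.7    8. ]
 [ 296.8 -237.1    8. ]]
24 [[ 534.4   49.3    8. ]
 [ 491.  -267.7    8. ]
 [ 286.3 -240.9    8. ]]
[277.54580118 228.90839709] [277.1796661  220.81203452]
```

Evidence from the scene view and from the contact: the fingers physically end about 24 mm short of the reported TCP. They closed on top of the crown, and the bottle is still standing. I'll correct for this by going 25 mm lower than nominal.

```bash
python3 -m inch '[[0,0,1.2,0],[0,0,2.2,0],[0,0,3,0],[0,0,3.42,0],[0,0,3.42,0],[0,0,3.42,0]]' 1
python3 -m inch '[[0,0,0,0],[0,0,0,0],[0,0,0,0],[0,0,0,0],[0,0,0,0],[0,0,0,0],[0,0,0,0],[0,0,0,0]]' -1
```

```text
clock: 17.1
tool_pos: [424.0, -133.1, 60.6]
tool_rot: [0.794, 0.608, 0.0, 0.0]
ft_force: [0.2, 0.3, 0.2]
opening: 87.7
clock: 18.1
tool_pos: [423.4, -132.9, 60.0]
tool_rot: [0.794, 0.608, -0.0, -0.0]
ft_force: [-1.1, -0.2, -0.1]
opening: 37.8
```

```bash
python3 -m inch '[[0,0,-1.5,0],[0,0,-3,0],[0,0,-4.5,0],[0,0,-6,0],[0,0,-7,0],[0,0,-7,0],[0,0,-7,0]]' -
python3 - <<'E'
from h import *
cam('top');cam('scene');
for t in('rail_end','gate_knob','gate_hinge','rail_mid'):print(t,lm('top',t),lm('scene',t))
a=lm('top','rail_end')
if a: print(atz('top',a[0][0],165))
rel((611.5,69,235),95)
E
```

```text
clock: 18.98
tool_pos: [422.8, -132.7, 234.0]
tool_rot: [0.794, 0.608, -0.0, -0.001]
ft_force: [-0.8, 0.4, -0.5]
opening: 37.7
rail_end [([239.4, 217.7], 0.69)] [([384.5, 246.7], 0.85)]
gate_knob [([292.4, 164.6], 0.59), ([164.2, 348.0], 0.56)] [([343.8, 262.6], 0.94)]
gate_hinge [([242.8, 175.8], 0.89)] [([384.1, 254.4], 0.78)]
rail_mid [([169.7, 222.7], 0.7)] []
[606.19180117 106.94577204 165.        ]
row [ 9.76  5.15 -0.  ] turn -20.2 | at [ 423.5 -132.9  234.9] yaw 74.8
```

```bash
python3 -m inch '[[9.76,5.1,0,-20],[9.76,5.1,0,-20],[9.76,5.1,0,-20],[9.76,5.1,0,-20],[9.76,5.1,0,-20],[9.76,5.1,0,-20],[9.76,5.1,0,-20],[9.76,5.1,0,-20]]' -
python3 - <<'E'
from h import *
im=cam('wrist');p=bot.get_obs()['tool_pos'];print(p)
e=np.array([607.5,108.5,165]);u=np.array([np.cos(np.radians(95)),np.sin(np.radians(95)),0])
for s in(0,128,240): 
    q=proj('wrist',e+u*s);print(s,q)
    cv2.circle(im,tuple(int(v) for v in q),3,(255,0,0),-1)
print(lm('wrist','rail_end'),lm('wrist','rail_mid'),lm('wrist','gate_hinge'))
save(im,'w8.png')
E
```

```text
clock: 20.52
tool_pos: [609.7, 68.2, 235.2]
tool_rot: [0.677, 0.736, -0.0, -0.0]
ft_force: [0.0, -0.3, 0.4]
opening: 37.5
[609.78609013  68.25039285 235.24446509]
0 [328.73947561 180.8113856 ]
128 [327.90076371 -64.0361262 ]
240 [ 326.88206875 -361.42660024]
[([323.3, 179.3], 0.76), ([466.4, 367.4], 0.5)] [] [([461.4, 230.1], 0.62), ([325.0, 180.7], 0.34)]
```

View pics/w8.png

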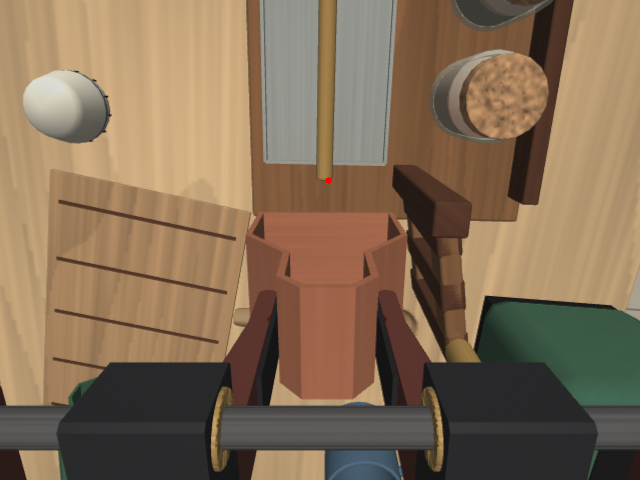

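The rail runs at columns 325–329 with its end at (325,178). The bottle is aligned, and the gate is open and clear on the right. I'll lower and thread.

```bash
python3 -m inch '[[0,-0.04,1.5,1],[0,-0.04,3,1],[0,-0.04,4,1],[0,-0.04,4.28,1],[0,-0.04,4.28,1],[0.5,-0.04,4.28,1],[1,-0.02,4.28,1],[1.6,0,4.28,1],[2.2,0,4.28,1],[2.8,0.02,4.28,1],[2.8,0.02,4.28,1]]' -
python3 - <<'E'
from h import *
im=cam('scene');save(cv2.resize(im[200:290,320:470],None,fx=4,fy=4,interpolation=cv2.INTER_CUBIC),'s4.png')
E
```

```text
clock: 22.1
tool_pos: [604.8, 140.4, 128.0]
tool_rot: [0.682, 0.731, 0.0, -0.0]
ft_force: [-0.4, 0.2, -0.7]
opening: 37.4
```

View pics/s4.png

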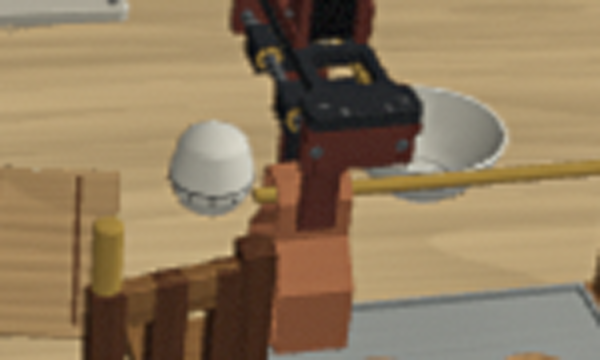

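Threaded: the rail shows on both sides of the crown. I'll continue along and lower.

```bash
python3 -m inch '[[1,0,0,0],[2,0,0,0],[3,0,0,0],[4,0,0,0],[4.7,0,0,0],[4.7,0,0,0],[4.7,0,0.2,0],[4.7,0,0.32,0],[4.7,0,0.32,0],[4.7,0,0.32,0]]' -
```

```text
clock: 23.4
tool_pos: [597.2, 255.9, 120.0]
tool_rot: [0.683, 0.73, -0.0, 0.0]
ft_force: [-0.8, -0.4, -0.3]
opening: 37.7
```

```bash
python3 -m inch '[[0,0,0.06,0],[0,0,0.12,0],[0,0,0.12,0]]' -
```

```text
clock: 23.78
tool_pos: [597.4, 256.2, 118.6]
tool_rot: [0.683, 0.73, 0.0, 0.0]
ft_force: [-2.2, -2.0, 10.2]
opening: 37.9
```

```bash
python3 -m inch '[[0,0,-0.04,0],[0,0,-0.04,0],[0,0,-0.04,0],[0,0,-0.04,0],[0,0,-0.04,0],[0,0,-0.04,0],[0,0,-1.5,0],[0,0,-3.5,0],[0,0,-5,0],[0,0,-6.5,0],[0,0,-6.5,0]]' 0.8
python3 - <<'E'
from h import *
im=cam('wrist');cam('top');s=cam('scene')
L=[(n,lm(n,'pear_mid')) for n in('top','scene')];print(L,lm('scene','bottle_mid'),lm('wrist','bottle_mid'))
print(proj('scene',(597,256,118)))
save(np.hstack([cv2.resize(im,(400,300)),cv2.resize(s[190:310,320:480],(400,300))]),'c9.png')
rel((398,-187.5,250),90)
E
```

```text
clock: 25.15
tool_pos: [598.8, 257.0, 283.3]
tool_rot: [0.683, 0.73, 0.003, 0.001]
ft_force: [0.9, -0.6, -0.4]
opening: 79.3
[('top', [([385.1, 324.9], 0.85), ([162.7, 346.4], 0.42)]), ('scene', [([264.0, 244.6], 0.6)])] [([436.9, 256.7], 0.65)] []
[438.81587232 259.34897617]
row [-17.17  -9.11   1.16] turn 3.8 | at [596.5 256.  278. ] yaw 93.8
```

View pics/c9.png

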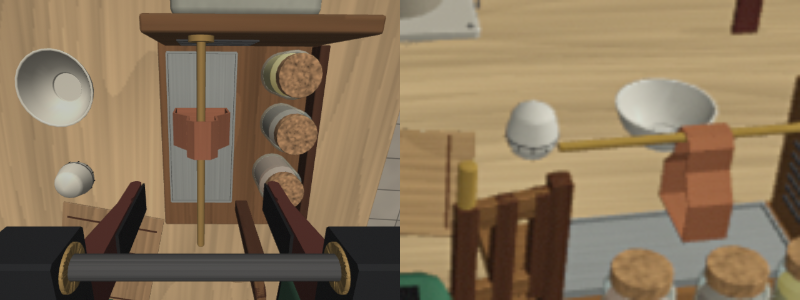

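The bottle hangs on the rail. Now the pear.

```bash
python3 -m inch '[[-17.2,-9.1,0,4],[-17.2,-9.1,0,4],[-17.2,-9.1,0,4],[-17.2,-9.1,0,4],[-17.2,-9.1,0,4],[-17.2,-9.1,0,4],[-17.2,-9.1,0,4],[-17.2,-9.1,0,4],[-17.2,-9.1,0,4],[-17.2,-9.1,0,4],[-17.2,-9.1,0,4],[-17.2,-9.1,0,4]]' 1
python3 - <<'E'
from h import *
im=cam('wrist');cam('top');cam('scene');p=bot.get_obs()['tool_pos']
L=[(n,lm(n,'pear_mid')) for n in('wrist','top','scene')];print(L)
g=(im[...,1].astype(int)>im[...,0]+12)&(im[...,1]>im[...,2]);n,l,s,c=cv2.connectedComponentsWithStats(g.astype(np.uint8))
i=1+np.argmax(s[1:,4]);print(s[1:][s[1:,4]>200])
m=(l==i)
for r in range(s[i,1],s[i,1]+s[i,3],8):
    q=np.flatnonzero(m[r]); print(r,q.min(),q.max(),(q.min()+q.max())/2,len(q), im[r,q].mean(0).round())
for y in(-210.5,-187.5,-164.5):
  for z in(4,114):print(y,z,proj('wrist',(398,y,z)).round(1))
rel((398,-187.5,100),90)
E
```

```text
clock: 27.0
tool_pos: [399.4, -187.0, 279.4]
tool_rot: [0.707, 0.707, 0.0, -0.0]
ft_force: [0.4, 0.6, 0.1]
opening: 87.7
[('wrist', []), ('top', [([388.5, 325.4], 0.65)]), ('scene', [([260.1, 244.0], 0.87)])]
[[ 282  165   85   71 5043]]
165 300 301 300.5 2 [64. 77. 58.]
173 282 366 324.0 85 [45. 69. 53.]
181 282 365 323.5 84 [42. 64. 50.]
189 282 365 323.5 84 [41. 62. 48.]
197 282 364 323.0 83 [41. 62. 48.]
205 282 364 323.0 83 [41. 62. 48.]
213 282 363 322.5 82 [41. 62. 48.]
221 298 350 324.0 53 [43. 64. 50.]
229 302 342 322.0 41 [44. 67. 51.]
-210.5 4 [325.7 206.6]
-210.5 114 [325.4 235.3]
-187.5 4 [325.6 186.1]
-187.5 114 [325.3 209.5]
-164.5 4 [325.6 165. ]
-164.5 114 [325.2 182.7]
row [ 0.01 -0.04  7.18] turn -0.1 | at [ 399.  -187.8  279.5] yaw 89.9
```

```bash
python3 -m inch '[[0,-0.1,2,0],[0,-0.1,4,0],[0,-0.1,6,0],[0,-0.1,7.5,0],[0,-0.1,8.5,0],[0,-0.1,8.78,0],[0,-0.1,8.78,0],[0,-0.1,8.78,0]]' 1
python3 -m inch '[[0,0,0,0],[0,0,0,0],[0,0,0,0],[0,0,0,0],[0,0,0,0],[0,0,0,0],[0,0,0,0],[0,0,0,0]]' -1
```

```text
clock: 28.3
tool_pos: [397.2, -188.4, 61.0]
tool_rot: [0.708, 0.706, 0.0, 0.001]
ft_force: [0.3, 0.1, -0.0]
opening: 88.3
clock: 29.3
tool_pos: [396.4, -188.0, 60.0]
tool_rot: [0.708, 0.706, -0.0, -0.0]
ft_force: [-0.1, -0.6, -0.4]
opening: 38.0
```

```bash
python3 -m inch '[[0,0,-1.5,0],[0,0,-3,0],[0,0,-4.5,0],[0,0,-6,0],[0,0,-7,0],[0,0,-7,0],[0,0,-7,0]]' -
python3 - <<'E'
from h import *
# rail line from bottle threading: (604.8,140.4)->(597.3,256) ; end ~ (607.5,108.5)
rel((609.3,68,235),94)
E
```

```text
clock: 30.18
tool_pos: [395.7, -187.7, 234.0]
tool_rot: [0.708, 0.706, -0.0, -0.001]
ft_force: [0.2, 0.3, -1.5]
opening: 38.1
row [10.25  8.51 -0.05] turn -4.2 | at [ 395.7 -187.7  234. ] yaw 89.8
```

```bash
python3 -m inch '[[10.25,8.5,0,-4.2],[10.25,8.5,0,-4.2],[10.25,8.5,0,-4.2],[10.25,8.5,0,-4.2],[10.25,8.5,0,-4.2],[10.25,8.5,0,-4.2],[10.25,8.5,0,-4.2],[10.25,8.5,0,-4.2]]' -
python3 - <<'E'
from h import *
im=cam('wrist');print(bot.get_obs()['tool_pos'])
print(lm('wrist','rail_end'),proj('wrist',(606.5,108.5,165)),lm('wrist','gate_hinge'))
h=cv2.cvtColor(im,cv2.COLOR_RGB2HSV)
for r in(20,60,100,140,165,172): 
    q=[c for c in range(290,370) if h[r,c,1]>110 and h[r,c,2]>90]; print(r,q[0] if q else None,q[-1] if q else None)
rel((607.5,68,128),94)
E
```

```text
clock: 31.18
tool_pos: [608.2, 66.3, 234.1]
tool_rot: [0.682, 0.731, -0.001, -0.001]
ft_force: [0.1, 0.3, -0.7]
opening: 37.8
[608.36497611  66.16127149 234.57341309]
[([325.7, 174.9], 0.82)] [329.09214741 178.04021583] [([462.9, 223.8], 0.71)]
20 319 335
60 319 334
100 319 334
140 319 333
165 290 369
172 290 369
row [ 0.07 -0.05  4.29] turn -0.1 | at [608.8  66.3 235.1] yaw 93.9
```

```bash
python3 -m inch '[[0,0,1.5,0],[0,0,3,0],[0,0,4,0],[0,0,4.28,0],[0,0,4.28,0],[0.5,0,4.28,0],[1,0,4.28,0],[1.6,0,4.28,0],[2.2,0,4.28,0],[2.8,0,4.28,0],[2.8,0,4.28,0]]' -
python3 -m inch '[[1,0,0,0],[1.8,0,0,0],[1.8,0,0,0],[1.8,0,0.2,0],[1.8,0,0.36,0],[1.8,0,0.36,0]]' -
```

```text
clock: 32.7
tool_pos: [604.5, 138.9, 128.0]
tool_rot: [0.681, 0.732, 0.0, -0.0]
ft_force: [0.4, 0.3, -1.1]
opening: 37.7
clock: 33.45
tool_pos: [601.4, 181.7, 118.9]
tool_rot: [0.682, 0.731, -0.0, -0.0]
ft_force: [-0.7, -1.0, 0.9]
opening: 38.1
```

```bash
python3 -m inch '[[0,0,0.06,0],[0,0,0.06,0]]' -
python3 -m inch '[[0,0,0,0],[0,0,0,0],[0,0,0,0],[0,0,0,0],[0,0,0,0],[0,0,0,0],[0,0,-1.5,0],[0,0,-3.5,0],[0,0,-5,0],[0,0,-6.5,0],[0,0,-6.5,0]]' 0.8
python3 - <<'E'
from h import *
cam('wrist');cam('top');cam('scene')
for t in('pear_mid','bottle_mid','gate_knob','gate_hinge'):
    L=[(n,lm(n,t)) for n in('top','scene')];print(t,L)
    if all(a for _,a in L): print(tri([(n,a[0][0]) for n,a in L]))
E
```

```text
clock: 33.7
tool_pos: [601.5, 181.7, 118.7]
tool_rot: [0.682, 0.731, -0.0, 0.0]
ft_force: [-4.7, -2.9, 10.9]
opening: 38.0
clock: 35.08
tool_pos: [603.3, 182.9, 283.6]
tool_rot: [0.682, 0.732, 0.003, 0.002]
ft_force: [0.6, 0.2, -0.4]
opening: 79.1
pear_mid [('top', [([204.4, 225.4], 0.7)]), ('scene', [([410.3, 264.7], 0.84), ([384.4, 255.1], 0.46)])]
(array([605.68610997, 183.7368475 , 112.44890276]), [[1.1, 0.2], [0.9, -0.1]])
bottle_mid [('top', []), ('scene', [([438.9, 255.8], 0.98)])]
gate_knob [('top', [([293.8, 166.4], 0.94)]), ('scene', [([343.8, 260.3], 0.62)])]
(array([695.41871109,  -0.93485497, 201.71916217]), [[-0.5, -0.0], [-0.4, 0.0]])
gate_hinge [('top', [([243.5, 174.3], 0.81)]), ('scene', [([383.9, 254.6], 0.75), ([410.4, 263.0], 0.75)])]
(array([681.52194339,  93.83679136, 202.16033774]), [[0.2, 0.0], [0.2, -0.0]])
```

```bash
python3 - <<'E'
from h import *
rel((697,4,270),100.5)
E
```

```text
row [-7.38  3.31  0.38] turn -6.5 | at [601.3 182.3 279.5] yaw 94.0
```

```bash
python3 -m inch '[[-7.38,3.3,0.4,-6.5],[-7.38,3.3,0.4,-6.5],[-7.38,3.3,0.4,-6.5],[-7.38,3.3,0.4,-6.5],[-7.38,3.3,0.4,-6.5],[-7.38,3.3,0.4,-6.5]]' 0
python3 - <<'E'
from h import *
im=cam('wrist');p=bot.get_obs()['tool_pos']
a=lm('wrist','gate_knob');b=lm('wrist','gate_hinge');print(p,a,b)
for t in(a,b):
  if t: print(atz('wrist',t[0][0],200))
print(proj('wrist',(697,4,200)))
# brass knob top by colour
h=cv2.cvtColor(im,cv2.COLOR_RGB2HSV);m=((h[...,0]>14)&(h[...,0]<28)&(h[...,1]>130)&(h[...,2]>90)).astype(np.uint8)
n,l,s,c=cv2.connectedComponentsWithStats(m);print([(s[i],c[i].round()) for i in range(1,n) if s[i,4]>150])
rel((697,4,168),100.5)
E
```

```text
clock: 36.38
tool_pos: [696.2, 5.7, 270.1]
tool_rot: [0.639, 0.769, 0.0, -0.0]
ft_force: [-0.7, -0.1, 0.2]
opening: 43.6
[696.24730717   5.85311194 270.26122611] [([335.2, 243.8], 0.73)] []
[701.5373979    6.55019197 200.        ]
[327.5015948  246.28223813]
[(array([209,   0,  15,  48, 629], dtype=int32), array([215.,  23.])), (array([ 323,  223,   28,   45, 1000], dtype=int32), array([336., 246.]))]
row [-0.07  0.01  4.1 ] turn 0.2 | at [696.4   5.8 270.4] yaw 100.7
```

```bash
python3 -m inch '[[-0.05,0.2,0,-2.5],[-0.05,0.2,1.5,-2.5],[-0.05,0.2,3,-2.5],[-0.05,0.2,4.1,-2.5],[-0.05,0.2,4.1,-2.5],[-0.05,0.2,4.1,-2.5]]' 0
```

```text
clock: 37.28
tool_pos: [702.7, 4.4, 169.0]
tool_rot: [0.622, 0.783, 0.001, 0.001]
ft_force: [0.1, -0.3, 0.6]
opening: 43.8
```

```bash
python3 -m inch '[[0.06,-0.64,0,10],[0.22,-1.26,0,20],[0.49,-1.84,0,30],[0.86,-2.37,0,40],[1.31,-2.82,0,50],[1.84,-3.19,0,60],[2.42,-3.46,0,70],[3.04,-3.62,0,80],[3.68,-3.68,0,90],[4.19,-3.64,0,98],[4.19,-3.64,0,98]]' -
python3 - <<'E'
from h import *
cam('top');cam('scene')
for t in('gate_knob','gate_hinge'):print(t,lm('top',t),lm('scene',t))
a=lm('scene','gate_knob')
if a: print(atz('scene',a[0][0],200))
rel((588,88,168),4)
E
```

```text
clock: 38.65
tool_pos: [590.6, 86.2, 169.4]
tool_rot: [0.999, 0.045, 0.002, -0.0]
ft_force: [-0.3, -0.8, 0.1]
opening: 44.1
gate_knob [] [([368.9, 233.8], 0.61)]
gate_hinge [] [([381.1, 256.4], 0.67)]
[590.67730563  74.37410815 200.        ]
row [-0.06 -0.13 -0.01] turn 1.1 | at [589.8  85.  167.6] yaw 5.1
```

```bash
python3 -m inch '[[0,-0.2,0,1],[0,-0.4,0,1],[0,-0.52,0,1],[0,-0.52,0,1]]' -;  python3 -m inch '[[0,-0.08,0,0],[0,-0.16,0,0],[0,-0.16,0,0]]' -
```

```text
clock: 39.5
tool_pos: [588.5, 98.7, 167.5]
tool_rot: [0.999, 0.036, 0.0, -0.0]
ft_force: [-0.6, -0.4, 0.3]
opening: 44.1
clock: 39.88
tool_pos: [588.2, 101.7, 167.5]
tool_rot: [0.999, 0.035, -0.0, 0.001]
ft_force: [-0.5, -4.1, -0.5]
opening: 43.6
```

```bash
python3 -m inch '[[0,-0.06,0,0],[0,-0.06,0,0],[0,-0.06,0,0]]' -; python3 -m inch '[[0,-0.06,0,0],[0,-0.06,0,0],[0,-0.06,0,0]]' -
```

```text
clock: 40.25
tool_pos: [588.2, 101.8, 167.5]
tool_rot: [0.999, 0.035, -0.0, 0.001]
ft_force: [0.8, -9.7, 0.5]
opening: 44.1
clock: 40.62
tool_pos: [588.2, 101.9, 167.4]
tool_rot: [0.999, 0.035, -0.0, 0.002]
ft_force: [1.8, -16.3, -0.3]
opening: 44.0
```

Gate is hard against its stop: force rises with no movement. Backing off, then going to the guard.

```bash
python3 -m inch '[[0,0.4,0,0],[0,0.4,0,0],[0,0.4,-2,0],[0,0.4,-4,0],[0,0.4,-4,0]]' -
python3 - <<'E'
from h import *
rel((476.5,-347.5,250),106)
E
```

```text
clock: 41.25
tool_pos: [591.4, 96.4, 272.1]
tool_rot: [0.999, 0.035, 0.004, -0.001]
ft_force: [0.4, -1.0, -0.8]
opening: 44.1
row [-5.85 17.39  0.81] turn 78.1 | at [591.4  96.4 272.1] yaw 4.1
```

```bash
python3 -m inch '[[-5.8,17.5,0.7,-102],[-5.8,17.5,0.7,-102],[-5.8,17.5,0.7,-102],[-5.8,17.5,0.7,-102],[-5.8,17.5,0.7,-102],[-5.8,17.5,0.7,-102],[-5.8,17.5,0.7,-102],[-5.8,17.5,0.7,-102],[-5.8,17.5,0.7,-102],[-5.8,17.5,0.7,-102],[-5.8,17.5,0.7,-102],[-5.8,17.5,0.7,-102]]' 0
python3 - <<'E'
from h import *
im=cam('wrist');cam('top');cam('scene');p=bot.get_obs()['tool_pos'];print(p)
for t in('guard_pull','guard_hinge','toggle_tip'):
    L=[(n,lm(n,t)) for n in('wrist','top','scene')];print(t,L)
    G=[(n,a[0][0]) for n,a in L if a and a[0][1]>.45]
    if len(G)>1: print(tri(G))
a=cv2.cvtColor(im,cv2.COLOR_RGB2HSV);m=((a[...,0]<14)&(a[...,1]>170)&(a[...,2]>120)).astype(np.uint8)
n,l,s,c=cv2.connectedComponentsWithStats(m)
for i in range(1,n):
    if s[i,4]>100: print(s[i],c[i].round(),cv2.minAreaRect(np.argwhere(l==i)[:,::-1].astype(np.float32)))
for z in(113,137,149):print(z,proj('wrist',(476.5,-347.5,z)))
# gate state
for t in('gate_knob','gate_hinge'):
    b=lm('top',t);print(t,b,lm('scene',t)); 
    if b: print(atz('top',b[0][0],200))
save(im[100:400,170:490],'w10.png')
E
```

```text
clock: 42.75
tool_pos: [474.9, -350.8, 249.4]
tool_rot: [0.603, 0.798, 0.0, -0.0]
ft_force: [0.8, 0.4, 0.6]
opening: 43.6
[ 475.05518848 -350.98705371  249.88154314]
guard_pull [('wrist', [([331.3, 220.7], 0.57)]), ('top', [([474.3, 275.1], 0.87)]), ('scene', [([198.0, 237.3], 0.84), ([411.3, 261.8], 0.67)])]
(array([ 481.15873171, -347.52457293,  139.41356197]), [[4.9, 4.1], [-0.2, 2.1], [0.5, -0.0]])
guard_hinge [('wrist', []), ('top', []), ('scene', [([172.3, 269.1], 0.85), ([408.9, 261.4], 0.34)])]
toggle_tip [('wrist', []), ('top', []), ('scene', [])]
[325 201  14  38 427] [332. 221.] ((331.5, 219.5), (37.0, 13.0), 90.0)
113 [329.79557816 214.26347535]
137 [329.99598752 222.24199695]
149 [330.10757598 226.68445879]
gate_knob [([248.8, 226.1], 0.6)] [([374.8, 232.5], 0.88), ([373.1, 250.2], 0.59)]
[579.93756097  84.23235294 200.        ]
gate_hinge [([241.3, 174.5], 0.58), ([474.9, 275.5], 0.28)] [([383.6, 257.9], 0.74), ([372.8, 231.2], 0.6)]
[682.08988273  98.77518959 200.        ]
```

```bash
python3 -m inch '[[0.12,0.13,2,0],[0.12,0.13,4,0],[0.12,0.13,5.4,0],[0.12,0.13,6.1,0],[0.12,0.13,6.1,0],[0.12,0.13,6.1,0]]' 0
python3 -m inch '[[0,0,0,0],[0,0,0,0],[0,0,0,0],[0,0,0,0],[0,0,0,0],[0,0,0,0]]' -1
```

```text
clock: 44.3
tool_pos: [478.2, -348.3, 98.9]
tool_rot: [0.602, 0.799, 0.0, 0.001]
ft_force: [0.4, -0.3, 0.1]
opening: 43.9
clock: 45.05
tool_pos: [477.5, -347.6, 97.8]
tool_rot: [0.601, 0.799, 0.0, 0.0]
ft_force: [0.8, 2.0, 4.4]
opening: 11.7
```

```bash
python3 -m inch '[[-0.32,0,-0.29,0],[-0.66,0,-0.54,0],[-1.03,0,-0.77,0],[-1.41,0,-0.96,0],[-1.81,0,-1.12,0],[-2.22,0,-1.25,0],[-2.64,0,-1.34,0],[-3.07,0,-1.39,0],[-3.07,0,-1.39,0]]' -
```

```text
clock: 46.18
tool_pos: [499.7, -421.3, 132.1]
tool_rot: [0.602, 0.799, 0.001, 0.0]
ft_force: [7.0, 2.0, -1.4]
opening: 11.9
```

```bash
python3 -m inch '[[-0.42,0.06,-0.01,0],[-0.85,0.08,0.01,0],[-1.28,0.1,0.07,0],[-1.7,0.1,0.17,0],[-2.1,0.12,0.3,0],[-2.5,0.12,0.47,0],[-2.87,0.13,0.68,0],[-3.24,0.14,0.91,0],[-3.77,0.14,1.35,0],[-3.77,0.14,1.35,0]]' -
```

```text
clock: 47.42
tool_pos: [528.3, -514.9, 98.9]
tool_rot: [0.602, 0.799, -0.001, 0.002]
ft_force: [-3.4, -4.8, 5.1]
opening: 11.4
```

```bash
python3 -m inch '[[0,0,0,0],[0,0,0,0],[0,0,0,0],[0,0,0,0],[0,0,-1.5,0],[0,0,-3.5,0],[0,0,-4.5,0],[0,0,-4.5,0]]' -0.1
python3 - <<'E'
from h import *
cam('wrist');cam('top');cam('scene')
for t in('guard_pull','guard_hinge','toggle_tip'):
    L=[(n,lm(n,t)) for n in('wrist','top','scene')];print(t,L)
    G=[(n,a[0][0]) for n,a in L if a and a[0][1]>.45]
    if len(G)>1: print(tri(G))
rel((470,-322.7,200),107);rel((470,-322.7,54),107)
E
```

```text
clock: 48.42
tool_pos: [529.0, -511.8, 213.7]
tool_rot: [0.601, 0.799, -0.0, 0.002]
ft_force: [-0.2, -0.4, 0.0]
opening: 39.3
guard_pull [('wrist', [([320.6, 226.7], 0.56)]), ('top', [([552.4, 250.3], 0.96)]), ('scene', [([132.4, 246.9], 0.59)])]
(array([ 525.57193059, -502.16921521,  148.88397389]), [[4.7, 3.4], [-0.2, 1.6], [0.3, -0.2]])
guard_hinge [('wrist', [([592.5, 65.0], 0.63)]), ('top', [([499.8, 271.4], 0.78)]), ('scene', [])]
(array([ 514.75681513, -378.64179385,  287.8979996 ]), [[-162.8, -180.1], [17.2, -27.4]])
toggle_tip [('wrist', []), ('top', [([476.9, 282.8], 0.42)]), ('scene', [([200.4, 253.0], 0.46)])]
row [ 7.87 -0.14  0.43] turn -1.0 | at [ 527.8 -510.9  210.7] yaw 106.0
row [ 7.87 -0.14  6.27] turn -1.0 | at [ 527.8 -510.9  210.7] yaw 106.0
```

```bash
python3 -m inch '[[2.5,0,0,-1],[5,-0.1,0,-1],[7.87,-0.14,0,-1],[7.87,-0.14,0.5,-1],[7.87,-0.14,2,-1],[7.87,-0.14,4,-1],[7.87,-0.14,5.5,-1],[7.87,-0.14,6.25,-1],[7.87,-0.14,6.25,-1],[7.87,-0.14,6.25,-1]]' -1
python3 - <<'E'
from h import *
im=cam('wrist');cam('top');cam('scene')
print(atz('top',(476.9,282.8),97),tri([('top',(476.9,282.8)),('scene',(200.4,253.0))]))
print(lm('top','toggle_tip'),lm('scene','toggle_tip'),lm('wrist','toggle_tip'))
rel((485.6,-374.4,54))
a=cv2.cvtColor(im,cv2.COLOR_RGB2HSV);m=(((a[...,0]<8)|(a[...,0]>172))&(a[...,1]>150)&(a[...,2]>110)).astype(np.uint8)
n,l,s,c=cv2.connectedComponentsWithStats(m);print([(s[i],c[i].round()) for i in range(1,n) if s[i,4]>80],proj('wrist',(480,-355,97)))
E
```

```text
clock: 50.28
tool_pos: [471.1, -323.7, 56.0]
tool_rot: [0.595, 0.804, 0.0, 0.001]
ft_force: [0.3, -0.3, -0.4]
opening: 0.4
[ 475.53541259 -365.44899376   97.        ] (array([ 476.50417562, -358.17066484,   89.52159222]), [[-4.7, 0.1], [-3.5, -0.8]])
[] [([198.0, 254.1], 0.61), ([412.0, 324.8], 0.26)] [([323.5, 397.9], 0.42)]
row [-2.14 -0.03  0.07] turn 0 | at [ 470.5 -323.1   55.6] yaw 107.0
[] [325.02110607 400.71082611]
```

```bash
python3 -m inch '[[-0.3,0,0,0],[-0.6,0,0,0],[-0.9,0,0,0],[-1.2,0,0,0],[-1.5,0,0,0],[-1.8,0,0,0],[-2,0,0,0],[-2,0,0,0]]' -
python3 -m inch '[[-0.1,0,0,0],[-0.2,0,0,0],[-0.2,0,0,0]]' -
python3 - <<'E'
from h import *
cam('top');cam('scene');cam('wrist');print(lm('top','toggle_tip'),lm('scene','toggle_tip'),lm('wrist','toggle_tip'))
for X in((479.7,-354.8,97),(492.8,-397.8,97)):print([proj(n,X).round(1) for n in('top','scene','wrist')])
E
```

```text
clock: 51.58
tool_pos: [484.8, -371.1, 54.6]
tool_rot: [0.595, 0.804, -0.0, 0.0]
ft_force: [0.4, -0.2, -0.2]
opening: 0.3
clock: 51.95
tool_pos: [485.6, -374.2, 54.4]
tool_rot: [0.595, 0.804, 0.0, -0.001]
ft_force: [-1.3, 5.7, 0.9]
opening: 0.3
[([328.8, 231.6], 0.57)] [([183.3, 257.8], 0.5)] [([326.9, 381.9], 0.76)]
[array([471.5, 280.9]), array([197.7, 250.5]), array([326.4, 284.8])]
[array([491.9, 274. ]), array([180.4, 254.2]), array([326.3, 386.7])]
```

```bash
python3 -m inch '[[-0.06,0,0,0],[-0.06,0,0,0],[-0.06,0,0,0]]' -; python3 -m inch '[[-0.06,0,0,0],[-0.06,0,0,0],[-0.06,0,0,0]]' -
```

```text
clock: 52.62
tool_pos: [485.6, -374.4, 54.3]
tool_rot: [0.595, 0.804, 0.001, -0.002]
ft_force: [-2.7, 9.6, 2.3]
opening: 0.5
clock: 53.0
tool_pos: [485.6, -374.7, 54.2]
tool_rot: [0.595, 0.804, 0.001, -0.003]
ft_force: [-2.4, 13.6, 4.6]
opening: 0.2
```

```bash
python3 -m inch '[[1,0,0,0],[2,0,-0.5,0],[2,0,-2.5,0],[2,0,-4.5,0],[2,0,-6.3,0],[2,0,-6.3,0],[2,0,-6.3,0]]' -0.1
python3 - <<'E'
from h import *
cam('scene');cam('top');print(lm('scene','toggle_tip'),lm('top','toggle_tip'));rel((528.3,-514.9,210),106)
E
```

```text
clock: 53.88
tool_pos: [472.3, -330.4, 211.9]
tool_rot: [0.595, 0.804, -0.0, 0.0]
ft_force: [-0.6, -0.4, -1.0]
opening: 39.4
[([183.8, 254.0], 0.51)] []
row [-7.73 -0.01  0.01] turn 1.0 | at [ 471.8 -330.   210.7] yaw 107.0
```

```bash
python3 -m inch '[[-2.5,0,0,1],[-5,0,0,1],[-7.73,0,0,1],[-7.73,0,0,1],[-7.73,0,0.5,1],[-7.73,0,2,1],[-7.73,0,3.5,1],[-7.73,0,4.47,1],[-7.73,0,4.47,1],[-7.73,0,4.47,1]]' -
python3 -m inch '[[0,0,0,0],[0,0,0,0],[0,0,0,0],[0,0,0,0],[0,0,0,0],[0,0,0,0]]' -1
```

```text
clock: 55.32
tool_pos: [529.5, -514.6, 101.4]
tool_rot: [0.601, 0.799, -0.0, 0.0]
ft_force: [0.6, -0.4, 0.9]
opening: 39.4
clock: 56.08
tool_pos: [528.6, -516.0, 100.9]
tool_rot: [0.602, 0.799, -0.001, 0.0]
ft_force: [-4.2, -3.6, 3.1]
opening: 11.5
```

```bash
python3 -m inch '[[0.53,0,-0.44,0],[0.9,0,-0.67,0],[1.27,-0.02,-0.88,0],[1.67,-0.03,-1.05,0],[2.07,-0.04,-1.18,0],[2.5,-0.06,-1.27,0],[2.92,-0.08,-1.34,0],[3.35,-0.1,-1.36,0],[3.77,-0.12,-1.35,0],[3.77,-0.12,-1.35,0]]' -
python3 -m inch '[[0.42,0,0.06,0],[0.85,-0.02,0.14,0],[1.26,-0.03,0.27,0],[1.66,-0.04,0.43,0],[2.04,-0.05,0.62,0],[2.41,-0.06,0.85,0],[2.75,-0.08,1.1,0],[3.07,-0.1,1.4,0],[3.07,-0.1,1.4,0]]' -
```

```text
clock: 57.32
tool_pos: [500.8, -424.5, 134.8]
tool_rot: [0.601, 0.799, 0.0, 0.0]
ft_force: [1.5, 0.5, -4.4]
opening: 11.8
clock: 58.45
tool_pos: [478.8, -352.0, 101.1]
tool_rot: [0.601, 0.799, 0.001, 0.002]
ft_force: [6.4, 2.7, 9.1]
opening: 11.6
```

```bash
python3 -m inch '[[0.1,0,0.06,0],[0.15,0,0.1,0],[0.15,0,0.1,0]]' -
python3 -m inch '[[0,0,0,0],[0,0,0,0],[0,0,0,0],[0,0,0,0],[0,0,-1,0],[0,0,-2,0],[0,0,-2.4,0],[0,0,-2.4,0]]' -0.1
python3 -m inch '[[0,0,0,0],[0,0,0,0],[0,0,0,0],[0,0,0,0],[0,0,0,0],[0,0,0,0]]' -1
python3 - <<'E'
from h import *
cam('top');cam('scene');p=bot.get_obs()['tool_pos'];print(p)
for n in('top','scene'):print(lm(n,'guard_pull'),lm(n,'guard_hinge'),proj(n,(477.5,-347.6,137)))
rel((477.5,-347.6,126))
E
```

```text
clock: 58.82
tool_pos: [479.0, -352.0, 100.9]
tool_rot: [0.601, 0.799, -0.001, 0.005]
ft_force: [2.1, -7.3, 19.3]
opening: 12.2
clock: 59.82
tool_pos: [475.7, -348.9, 157.0]
tool_rot: [0.602, 0.799, 0.0, 0.0]
ft_force: [0.1, 0.4, -0.6]
opening: 39.6
clock: 60.58
tool_pos: [475.5, -348.8, 156.8]
tool_rot: [0.601, 0.799, 0.0, -0.0]
ft_force: [-0.3, 0.6, 1.1]
opening: 0.5
[ 475.52191786 -348.81772886  156.80380013]
[([240.0, 340.4], 0.7), ([474.1, 274.4], 0.59)] [([170.9, 224.0], 0.28), ([168.8, 231.9], 0.18)] [473.94259605 279.23613939]
[([197.1, 234.8], 0.79)] [([172.9, 272.0], 0.9), ([477.1, 320.3], 0.41)] [198.7368779  237.25224118]
row [0.03 0.09 1.23] turn 0 | at [ 475.5 -348.8  156.8] yaw 106.0
```

```bash
python3 -m inch '[[0,0.06,0.8,0],[0,0.06,1.1,0],[0,0.06,1.2,0],[0,0.06,1.2,0]]' -; python3 -m inch '[[0,0,0.1,0],[0,0,0.1,0]]' -
```

```text
clock: 61.38
tool_pos: [477.0, -348.5, 127.0]
tool_rot: [0.602, 0.799, -0.0, 0.0]
ft_force: [0.2, 0.4, -0.2]
opening: 0.4
clock: 61.62
tool_pos: [477.0, -348.4, 124.4]
tool_rot: [0.602, 0.799, -0.0, 0.0]
ft_force: [-0.7, -0.3, 0.6]
opening: 0.2
```

```bash
python3 -m inch '[[0,0,0.08,0],[0,0,0.08,0]]' -; python3 -m inch '[[0,0,0.08,0],[0,0,0.08,0]]' -;  python3 -m inch '[[0,0,0.08,0],[0,0,0.08,0]]' -
```

```text
clock: 61.88
tool_pos: [476.9, -348.3, 122.2]
tool_rot: [0.601, 0.799, 0.0, -0.0]
ft_force: [0.4, 0.2, -0.0]
opening: 0.3
clock: 62.12
tool_pos: [477.1, -348.4, 120.9]
tool_rot: [0.601, 0.799, 0.0, 0.0]
ft_force: [-1.4, 1.2, 5.0]
opening: 0.6
clock: 62.38
tool_pos: [477.3, -348.5, 120.7]
tool_rot: [0.602, 0.799, 0.0, 0.0]
ft_force: [-5.5, 5.5, 20.3]
opening: 0.6
```

The guard is bottomed: the press is stiff at the fin's lowered height. Retreating for a final look.

```bash
python3 -m inch '[[0,0,-1.5,0],[0,0,-3.5,0],[0,0,-5.5,0],[-2.5,-2.5,-6,0],[-4,-5,-6,0],[-5,-6,-6,0],[-5,-6,-6,0],[-5,-6,-6,0],[-5,-6,-6,0]]' -
python3 - <<'E'
from h import *
t=cam('top');s=cam('scene')
for k in 'pear_mid bottle_mid gate_knob gate_hinge guard_pull toggle_tip jar_a timer mug bowl oil spoon'.split():
    a=lm('top',k);b=lm('scene',k);print(k,a[:1],b[:1], [v if i else v.round(1) for i,v in enumerate(tri([('top',a[0][0]),('scene',b[0][0])]))] if a and b else '')
a=cv2.resize(t[130:330,80:540],(800,348));b=cv2.resize(s[200:290,140:280],(390,250),interpolation=cv2.INTER_CUBIC);c=cv2.resize(s[200:300,320:480],(400,250),interpolation=cv2.INTER_CUBIC)
save(np.vstack([a,np.hstack([b,np.zeros((250,10,3),np.uint8),c])]),'f.png')
E
```

```text
clock: 63.5
tool_pos: [368.2, -508.7, 268.1]
tool_rot: [0.601, 0.799, 0.0, -0.0]
ft_force: [-0.3, 0.8, -0.4]
opening: 0.4
pear_mid [([203.4, 224.6], 0.88)] [([413.8, 262.8], 0.95)] [array([606.6, 188.2, 118. ]), [[-0.7, -0.1], [-0.6, 0.1]]]
bottle_mid [([440.9, 183.0], 0.71)] [([439.1, 257.8], 0.88)] [array([711.1, -37. , 303.7]), [[-129.4, -46.7], [-110.3, -31.6]]]
gate_knob [([247.1, 224.5], 0.56)] [([372.3, 231.5], 0.77)] [array([582.6,  85.6, 201. ]), [[0.9, 0.1], [0.7, -0.1]]]
gate_hinge [([244.8, 174.1], 0.95)] [([384.2, 256.1], 0.86)] [array([683.2,  93.1, 199. ]), [[-0.5, -0.1], [-0.4, 0.0]]]
guard_pull [([476.2, 278.5], 0.85)] [([195.3, 236.8], 0.94)] [array([ 478.6, -353.8,  138.9]), [[1.2, -0.1], [0.8, 0.2]]]
toggle_tip [([239.3, 341.3], 0.57)] [] 
jar_a [([179.9, 183.0], 0.81)] [([478.8, 319.9], 0.9)] [array([736.3, 293. ,  31.4]), [[-14.4, -3.7], [-13.8, 2.1]]]
timer [([238.3, 341.7], 0.86)] [([374.0, 249.7], 0.62)] [array([374.6, 134.9,  -1.4]), [[-1.5, -0.1], [-1.1, 0.1]]]
mug [([392.2, 205.0], 0.73)] [] 
bowl [([163.7, 346.7], 0.69)] [([423.4, 244.4], 0.71)] [array([367.7, 289.5,   5.2]), [[0.4, 0.0], [0.3, -0.1]]]
oil [([440.0, 182.5], 0.69)] [([199.0, 341.7], 0.98)] [array([ 722.4, -335.5,    4. ]), [[1.6, -0.1], [1.6, 0.2]]]
spoon [([331.5, 229.2], 0.67)] []
```

View pics/f.png

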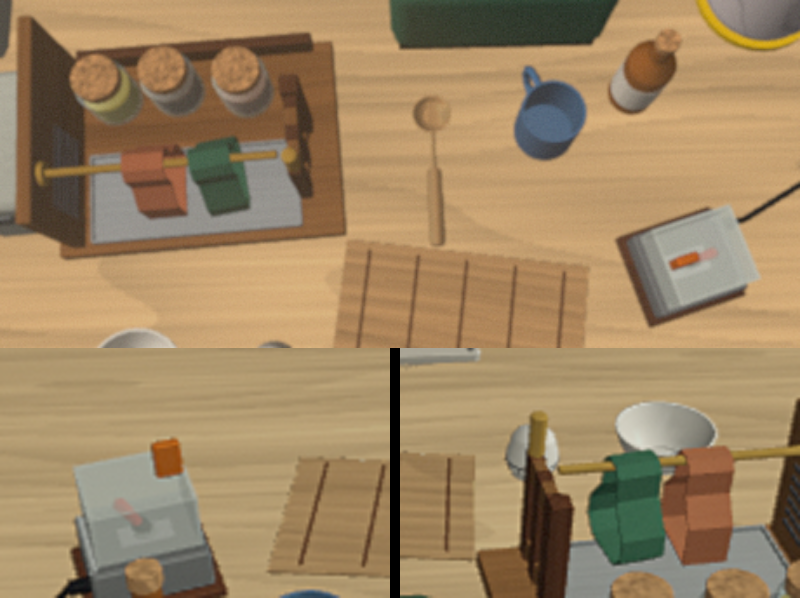

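Both cutters hang on the rail and the gate is shut across the free end. The guard is down, the toggle under it leans towards the hinge, and nothing else has moved. Handing in.

```bash
python3 -c "
from plant import job
print(job.hand_in())"
```

```text
the job is handed in; nothing more can be done
None
```

The job is done and handed in at about 63.5 s on the clock. Only two cutters were present, the bottle and the pear.

- **Cutters and gate:** I opened the gate, which started ajar. I threaded the bottle and then the pear onto the rail, and swung the gate shut until it was hard against its stop.
- **Blower:** I lifted the guard, pushed the toggle to its on stop, lowered the guard again and pressed it down until it bottomed.

**Last checks:** The final picture shows both cutters on the rail behind the shut gate. The guard is down and the toggle leans towards its hinge. In the picture the jars, mug, oil bottle and spoon look undisturbed; the timer and bowl were mostly out of the crops, and only the detector vouches for them.

**What disagreed:**
- **Finger length:** The fingers physically end about 24–27 mm short of the reported TCP. My first grasp therefore closed on top of the bottle's crown with about 6 N. It stayed standing, and I corrected the height for everything after that.
- **Detectors:** A few final readings were wrong or missing. The bottle was matched to the oil bottle in the top view, and the toggle was not found under the lowered guard. I judged those from the picture and the contact forces.

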